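Set two decoys up for finishing

TASK

Set the two headless duck decoys up for finishing: stand the white head upright on the neck seat of the dark brown cork bird and the dark green head on the neck seat of the pale wooden bird, each centred and with its bill pointing the way its bird faces. Lay the grey sanding block on the pad behind the cork bird's tail, the green sanding block on the pad behind the wooden bird's tail, and the block plane, sole down, on the pad between the two birds, each centred on its pad and lengthwise along it. Leave everything standing free and still.

Things in the scene. Friction and masses are not known exactly. Their poses are not given: they have to be found in the camera images.
- white_head_c (a point): Loose white-painted duck head with a tan bill, 60 mm tall: a round neck 32 mm across below, a rounded skull 44 mm long, 34 mm wide and 34 mm tall (26 to 60 mm above the foot) above it, and a bill reaching 51 mm ahead of the neck's axis. Stands loose and upright on the bench at the start. The point is on the neck's axis, half-way up (30 mm above the flat foot). Its x axis points along the bill, y across the cheeks (grip the cheeks), z up.
- green_head_c (a point): Loose dark green duck head with a white neck ring and a yellow bill, 60 mm tall: a round neck 32 mm across below, a rounded skull 44 mm long, 34 mm wide and 34 mm tall (26 to 60 mm above the foot) above it, and a bill reaching 51 mm ahead of the neck's axis. Stands loose and upright on the bench at the start. The point is on the neck's axis, half-way up (30 mm above the flat foot). Its x axis points along the bill, y across the cheeks (grip the cheeks), z up.
- grey_block_c (a point): Grey coarse sanding block, 80 x 45 x 28 mm, rigid, lying flat and loose on the bench. The point is its centre (14 mm up); x along its length, y across its 45 mm width, z up.
- green_block_c (a point): Light green fine sanding block with brown sides, 80 x 45 x 28 mm, rigid, lying flat and loose on the bench. The point is its centre (14 mm up); x along its length, y across its 45 mm width, z up.
- plane_c (a point): Small block plane: steel sole 96 x 42 x 6 mm, two upright dark steel cheeks along its long sides (70 mm long, 42 mm over both, up to 30 mm above the bench: grip these), slanting brass cap between them and a round wooden knob at the +x end, 32 mm tall. Lies loose, sole down. The point is 18 mm above the middle of the sole's underside; x along its length, y across its width, z up. Either end may point either way on its pad.
- cork_bird_seat (a point): Dark brown cork duck body, 150 mm long, 80 mm wide, 85 mm tall, without a head, in a dark wooden saddle screwed to the bench. This point is the centre of its neck seat: the flat top of a round stub 42 mm across, 88 mm above the bench and 35 mm ahead of the body's middle. The x axis points the way the bird faces (from tail to breast), z up. Its seat is pale.
- wood_bird_seat (a point): Pale wooden duck body, 150 mm long, 80 mm wide, 85 mm tall, without a head, in a dark wooden saddle screwed to the bench. This point is the centre of its neck seat: the flat top of a round stub 42 mm across, 88 mm above the bench and 35 mm ahead of the body's middle. The x axis points the way the bird faces (from tail to breast), z up. Its seat is dark brown.
- cork_pad: The pad behind the cork bird's tail, its centre about 170 mm behind the neck seat. Thin blue rubber pad, 104 x 62 x 3 mm, glued to the bench; origin at the centre of its underside, x along its length, z up.
- wood_pad: The pad behind the wooden bird's tail, its centre about 170 mm behind the neck seat. Thin blue rubber pad, 104 x 62 x 3 mm, glued to the bench; origin at the centre of its underside, x along its length, z up.
- mid_pad: The pad between the two birds. Thin blue rubber pad, 104 x 62 x 3 mm, glued to the bench; origin at the centre of its underside, x along its length, z up.
There are look-alikes about, which are no part of the job. What is shaped like the part that bears grey_block_c but orange is not meant.

How it is judged:
At the end, for the whole second after the job is handed in: Blocks and plane each flat on their own pad, within 15 mm of its centre and 15 degrees of its length (either way round). Each head upright on its own bird's seat, within 12 mm of its centre, bill forward within 17 degrees. All released and at rest (horizontal distance between grey_block_c and cork_pad below 0.015 m and angle between the x axis of grey_block_c and the x axis of cork_pad, either way round below 0.26 rad and angle between each of grey_block_c, green_block_c, plane_c, white_head_c, green_head_c's own z axis and vertical below 0.12 rad and z of grey_block_c in the frame of cork_pad between 0.011 and 0.023 m and horizontal distance between green_block_c and wood_pad below 0.015 m and angle between the x axis of green_block_c and the x axis of wood_pad, either way round below 0.26 rad and z of green_block_c in the frame of wood_pad between 0.011 and 0.023 m and horizontal distance between plane_c and mid_pad below 0.015 m and angle between the x axis of plane_c and the x axis of mid_pad, either way round below 0.26 rad and z of plane_c in the frame of mid_pad between 0.015 and 0.027 m and horizontal distance between white_head_c and cork_bird_seat below 0.012 m and angle between the x axis of white_head_c and the x axis of cork_bird_seat, either way round below 0.3 rad and x of cork_pad in the frame of white_head_c below -0.1 m and z of white_head_c in the frame of cork_bird_seat between 0.023 and 0.037 m and horizontal distance between green_head_c and wood_bird_seat below 0.012 m and angle between the x axis of green_head_c and the x axis of wood_bird_seat, either way round below 0.3 rad and x of wood_pad in the frame of green_head_c below -0.1 m and z of green_head_c in the frame of wood_bird_seat between 0.023 and 0.037 m and linear speed of each of grey_block, green_block, white_head, green_head, plane below 0.02 m/s); the robot touches nothing.
It also fails if it takes over 144 s, if anything falls off the work surface, if the arm or the gripper's body presses on something with over 40 N, if the wrist force passes 120 N, or if a joint passes its speed limit or range.

ROBOT

A 6-joint arm with a two-finger parallel gripper is mounted at the origin on the work surface. World frame = base frame: x ahead of the robot, y to its left, z up, the work surface at z = 0. Lengths are in m, angles in rad, forces in N, time in s.
With the tool pointing down it reaches from about 0.35 to 0.8 m from the base axis. Payload 7.3 kg.
Tool frame: the origin (TCP) lies between the finger pads; the fingertips stand 25 mm ahead of it and the grasp point (between the pads) lies 6 mm ahead of it (r.tip_extent is the distance from the TCP to the fingertips, in m); z points along the fingers, y is the line along which they close (so a half turn about z gives the same grasp; the last joint's range is limited). The gripper opens to 85 mm and grips with 20 to 120 N. Pads are 22 mm wide; open, the fingers measure 114 mm over their backs; the gripper's body (76 mm by 85 mm) begins 54 mm behind the grasp point. The pads swing forward as they close: fully open they stand 13 mm farther back than shut.
Start: joints at [-1.247, 0.342, 1.524, -0, 1.275, -0.146], TCP at [0.238, -0.468, 0.256] pointing down, gripper open.
Joint ranges: [-2.53, 2.53], [-0.77, 2.02], [0.04, 2.7], [-1, 4.14], [0.28, 2.66], [-3.11, 3.11]. Speed limits (rad/s): [2.57, 2.57, 3.14, 3.14, 3.14, 3.14].

INTERFACE

Orientations are given as a unit quaternion [x, y, z, w].
In Python, from workcell import r, command_gripper, optics gives the robot as it stands. The module is installed in compiled form; this text tells all that it offers. Calls block until the motion is done:
- r.reach(position, orientation): joint-space move of the TCP to a pose.
- r.move_straight(position, orientation=None, speed=0.15, max_force=None): straight line of the TCP; orientation=None keeps the orientation; speed is the mean speed in m/s. With max_force (N) it stops when the force on the tool has changed by that much, and returns True; else False.
- r.movej(angles): joint-space move.
- command_gripper(opening, force=None): finger opening in m; force is the grip in N (None keeps the last); returns when the fingers have stopped.
- r.hold(seconds).
- r.solve_ik(position, orientation): joint angles nearest the present ones, or None.
- r.read_state(): the state.
- optics.get_image(name): name is "scene" or "top" or "wrist"; returns (picture, depth): 420x560x3 uint8, red, green, blue; 420x560 float32, m along the optical axis (not along the pixel's ray), 0 where there is no reading.
- optics.camera_model(name): a dict with "K" (3x3 intrinsics, pixels), "R" (3x3) and "t" (3): a world point X has camera coordinates R X + t; the wrist camera has in their place "tool_from_camera" (4x4, takes a point from camera to tool coordinates, whose origin is the TCP and whose axes are the flange's). Camera axes: x right, y down, z forward; pixel columns grow to the right and rows downward; lengths in m; the calibration is good to about 2 mm. The wrist camera is an equidistant fisheye: a pixel r from the principal point sees the ray r / f radians off the axis. A picture is of the moment at which its call begins: read the wrist's pose just before it. camera_model takes no time and is no camera call.
A pose or a line that the arm cannot do raises r.PlanningError and nothing moves.
- r.finish_job(): hands the job in; it is judged then, once.
The state is a dict: "time_s": time; "joint_positions": joint angles; "dq": joint speeds; "tau": joint torques, N m; "eef_pos": TCP position; "eef_rot": TCP orientation; "contact_force": force on the tool from outside, world axes, zero at the start; "torque": the same for the moment, N m; "grip_width": finger opening in m; "grip_force": force on a finger pad.
Only numpy, scipy, OpenCV 4.12 (cv2) and the standard library are available. Lean on these libraries where they do the work, as an engineer would, in place of code of your own. Each camera call takes 0.05 s, during which the arm holds its last target. There are 200 camera calls.

## Working session

There is one attempt and no reset: what is moved stays moved. The work goes in short steps, each a Python script; the robot and the scene stay as the last script left them, time stands still between calls to the robot, and variables do not carry over. Pictures are saved under pics/ and viewed, at most 14 in all, crops included, and the job is handed in when it is done.

```bash
mkdir -p pics; python3 - <<'E'
from workcell import r,optics
import cv2,numpy as np
for n in ("top","scene"):
    p,d=optics.get_image(n); np.savez(f"{n}0.npz",p=p,d=d)
    cv2.imwrite(f"pics/{n}0.png",cv2.resize(p[:,:,::-1],(800,600),interpolation=cv2.INTER_CUBIC))
    m=optics.camera_model(n); print(n,{k:np.round(v,3).tolist() if not isinstance(v,str) else v for k,v in m.items()})
s=r.read_state(); print(s["time_s"],s["eef_rot"],s["grip_width"])
E
```

```text
top {'K': [[464.159, 0.0, 285.944], [0.0, 464.159, 209.404], [0.0, 0.0, 1.0]], 'R': [[0.02, -1.0, 0.011], [-0.994, -0.021, -0.112], [0.112, -0.009, -0.994]], 't': [0.04, 0.519, 1.188]}
scene {'K': [[421.882, 0.0, 278.6], [0.0, 421.882, 205.766], [0.0, 0.0, 1.0]], 'R': [[0.663, 0.749, -0.008], [0.558, -0.501, -0.661], [-0.499, 0.434, -0.75]], 't': [-0.367, -0.202, 1.356]}
0.1 [ 9.72535944e-01  2.32751790e-01 -6.89399739e-05 -6.61080302e-04] 0.08536686607715108
```

View pics/top0.png

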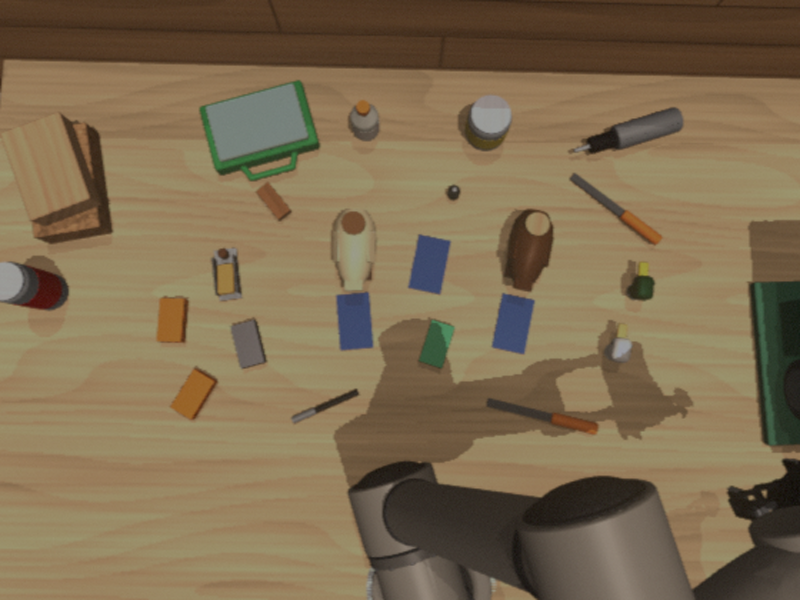

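View pics/scene0.png

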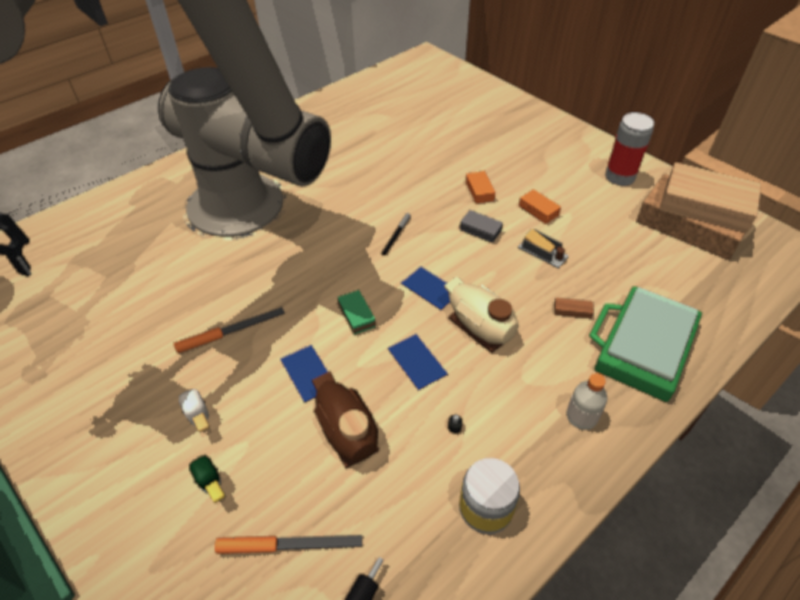

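Top picture (800x600): wood seat (353,222), cork seat (538,224), pads wood (354,321), cork (513,323), mid (430,264). Plane at (226,275), green block (436,343), white head (620,345), green head (641,283). The block candidates are grey at (248,343) and orange at (172,319) and (193,393). The grey one fits the description, the orange ones are the look-alikes. I'll measure from the depth and confirm in a crop.

```bash
cat > h.py <<'E'
from workcell import r,optics,command_gripper
import cv2,numpy as np
def cloud(n,d):
    m=optics.camera_model(n); K,R,t=[np.array(m[k]) for k in "KRt"]
    v,u=np.mgrid[:420,:560]; X=np.stack([(u-K[0,2])/K[0,0]*d,(v-K[1,2])/K[1,1]*d,d],-1)
    return (X-t)@R
def rect(P):
    c,s,a=cv2.minAreaRect((P[:,:2]*1000).astype(np.float32)); a=np.deg2rad(a)
    if s[0]<s[1]: a+=np.pi/2; s=s[::-1]
    return np.array(c)/1000,s,(a+np.pi/2)%np.pi-np.pi/2
def pix(n,X):
    m=optics.camera_model(n); x=np.array(m["K"])@(np.array(m["R"])@X+m["t"]); return x[:2]/x[2]
E
python3 - <<'E'
from h import *
f=np.load("top0.npz"); p,d=f["p"],f["d"]; W=cloud("top",d); hsv=cv2.cvtColor(p,cv2.COLOR_RGB2HSV)
seed=dict(plane=(226,275),grey=(248,343),green=(436,343),white=(620,345),ghead=(641,283),cork=(538,224),wood=(353,222),wpad=(354,321),cpad=(513,323),mpad=(430,264))
for n,(u,v) in seed.items():
    u=int(u*.7);v=int(v*.7); c=W[v,u]; near=np.hypot(*(W[...,:2]-c[:2]).transpose(2,0,1))<.075
    if 'pad' in n: m=near&(hsv[...,0]>100)&(hsv[...,0]<130)&(hsv[...,1]>120)
    elif n in('cork','wood'): m=near&(abs(W[...,2]-.088)<.004)&(np.hypot(*(W[...,:2]-c[:2]).transpose(2,0,1))<.03)
    elif n in('white','ghead'): m=near&(W[...,2]>.028)
    elif n=='plane': m=near&(W[...,2]>.004)
    else: m=near&(W[...,2]>.022)
    P=W[m]; cc,s,a=rect(P); print(n,m.sum(),"seed",c.round(3),"rect",cc.round(4),np.round(s,1),"deg",round(np.degrees(a),1),"mean",P.mean(0).round(4),"z",np.percentile(P[:,2],[5,95]).round(4),"hsv",hsv[v,u])
def crop(x,y,w,h,k): return cv2.resize(p[y:y+h,x:x+w,::-1],(w*k,h*k),interpolation=cv2.INTER_CUBIC)
cv2.imwrite("pics/c1.png",np.hstack([crop(100,165,100,140,4),crop(390,165,100,140,4)]))
E
```

```text
plane 644 seed [0.557 0.388 0.024] rect [0.5564 0.3842] [142.1 129.7] deg -55.5 mean [0.5581 0.389  0.0206] z [0.0046 0.0342] hsv [ 19 147 153]
grey 536 seed [0.432 0.343 0.026] rect [0.4307 0.3442] [80.6 45.5] deg 16.1 mean [0.4304 0.3437 0.0275] z [0.0236 0.0317] hsv [  8  27 105]
green 524 seed [ 0.439 -0.001  0.025] rect [ 0.4379 -0.0011] [79.6 45.3] deg -17.3 mean [ 0.4376 -0.0008  0.0276] z [0.0236 0.0312] hsv [65 95 89]
white 315 seed [ 0.441 -0.329  0.056] rect [ 0.4456 -0.3325] [71.  35.1] deg -9.3 mean [ 0.4399 -0.329   0.0518] z [0.0377 0.0623] hsv [120   8 160]
ghead 307 seed [ 0.553 -0.366  0.057] rect [ 0.559  -0.3756] [70.9 34.4] deg -11.8 mean [ 0.5534 -0.3715  0.0519] z [0.0382 0.0617] hsv [ 40 111  55]
cork 202 seed [ 0.651 -0.174  0.089] rect [ 0.6492 -0.1718] [45.9 39.4] deg -44.0 mean [ 0.65   -0.1726  0.0876] z [0.0845 0.0908] hsv [ 17 108 153]
wood 217 seed [0.647 0.152 0.089] rect [0.6426 0.1532] [46.4 38.2] deg 0.8 mean [0.644  0.1531 0.0874] z [0.0844 0.091 ] hsv [ 13 140 111]<stdin>:11: RuntimeWarning: Mean of empty slice.
  ret = um.true_divide(
Traceback (most recent call last):
IndexError: index -1 is out of bounds for axis 0 with size 0
```

```bash
cat >> h.py <<'E'
def onplane(n,m,z):
    "pixels of mask m sent to the plane at height z"
    c=optics.camera_model(n); K,R,t=[np.array(c[k]) for k in "KRt"]
    v,u=np.nonzero(m); D=np.stack([(u-K[0,2])/K[0,0],(v-K[1,2])/K[1,1],np.ones(len(u))],-1)@R; C=-R.T@t
    return C+D*((z-C[2])/D[:,2])[:,None]
E
python3 - <<'E'
from h import *
f=np.load("top0.npz"); p,d=f["p"],f["d"]; W=cloud("top",d); hsv=cv2.cvtColor(p,cv2.COLOR_RGB2HSV).astype(int)
H,S,V=hsv.transpose(2,0,1); dist=lambda x,y:np.hypot(W[...,0]-x,W[...,1]-y)
for n,(u,v) in dict(wpad=(354,321),cpad=(513,323),mpad=(430,264)).items():
    u=int(u*.7);v=int(v*.7); c=W[v,u]
    m=(dist(*c[:2])<.08)&(p[...,2].astype(int)>p[...,0].astype(int)+15)
    P=onplane("top",m,.003); cc,s,a=rect(P); print(n,m.sum(),hsv[v,u],cc.round(4),np.round(s,1),np.degrees(a).round(1),P.mean(0).round(4))
for n,(x,y) in dict(cork=(.65,-.1726),wood=(.644,.153)).items():
    col=p.astype(int); ref=np.median(col[dist(x,y)<.012],0); m=(dist(x,y)<.028)&(abs(W[...,2]-.088)<.012)&(np.abs(col-ref).sum(-1)<60)
    P=onplane("top",m,.088); (cx,cy),R=cv2.minEnclosingCircle((P[:,:2]*1e3).astype(np.float32)); print(n,m.sum(),P.mean(0).round(4),cx,cy,R)
    b=(dist(x-.035,y)<.1)&(W[...,2]>.03); Q=W[b]; cc,s,a=rect(Q); e=np.linalg.eigh(np.cov(Q[:,:2].T))[1][:,1]; print("  body",cc.round(4),np.round(s),np.degrees(a).round(1),"pca",np.degrees(np.arctan(e[1]/e[0])).round(1))
for n,(x,y) in dict(white=(.441,-.329),ghead=(.553,-.3715)).items():
    b=(dist(x,y)<.06)&(W[...,2]>.028); yel=b&(S>(120 if n=='ghead' else 70))&(H>12)&(H<32)&(V>90); sk=b&~yel
    A=W[yel].mean(0);B=W[sk].mean(0);top=W[b&(W[...,2]>.045)]
    print(n,yel.sum(),sk.sum(),"bill",A.round(4),"skull",B.round(4),"dir",np.degrees(np.arctan2(*(A-B)[1::-1])).round(1),"z>45",top.mean(0).round(4),rect(top))
b=(dist(.557,.388)<.065)&(W[...,2]>.006); n_,lab=cv2.connectedComponents(b.astype(np.uint8)); l=lab[int(275*.7),int(226*.7)]; print("plane",rect(W[lab==l]),W[lab==l].mean(0))
for lo in (.018,.024): print(rect(W[(lab==l)&(W[...,2]>lo)]))
def crop(x,y,w,h,k): return cv2.resize(p[y:y+h,x:x+w,::-1],(w*k,h*k),interpolation=cv2.INTER_CUBIC)
cv2.imwrite("pics/c1.png",np.hstack([crop(100,165,100,140,4),crop(390,165,100,140,4)]))
E
```

```text
wpad 833 [113 103 106] [0.4782 0.1508] [101.5  58.6] 6.0 [0.4779 0.1508 0.003 ]
cpad 843 [112 109 108] [ 0.4798 -0.1454] [101.7  59.5] -11.3 [ 0.4795 -0.1455  0.003 ]
mpad 813 [112 103 104] [0.5886 0.0129] [101.8  59. ] -10.1 [0.5886 0.0129 0.003 ]
cork 197 [ 0.651  -0.1737  0.088 ] 651.0088500976562 -174.00592041015625 20.151447296142578
  body [ 0.6088 -0.1647] [150.  77.] -9.1 pca -9.1
wood 211 [0.6456 0.1525 0.088 ] 645.6533813476562 151.9275665283203 21.172138214111328
  body [0.6027 0.1514] [150.  75.] 1.6 pca -0.4
white 78 237 bill [ 0.4655 -0.3353  0.0409] skull [ 0.4314 -0.3269  0.0554] dir -13.8 z>45 [ 0.4318 -0.3281  0.0568] (array([ 0.43230161, -0.33038821]), (43.86233901977539, 35.030609130859375), np.float64(-0.162109811346431))
ghead 62 245 bill [ 0.5821 -0.3769  0.0409] skull [ 0.5461 -0.3701  0.0546] dir -10.8 z>45 [ 0.5452 -0.3713  0.0569] (array([ 0.5575061 , -0.37532996]), (67.98584747314453, 34.39841079711914), np.float64(-0.20564983200813636))
plane (array([0.56118512, 0.39200739]), (95.19266510009766, 43.44715118408203), np.float64(0.16441319601799775)) [0.55813212 0.38999148 0.02391846]
(array([0.56241223, 0.39221097]), (84.8472671508789, 43.44715118408203), np.float64(0.16441319601799775))
(array([0.56241223, 0.39221097]), (84.8472671508789, 43.44715118408203), np.float64(0.16441319601799775))
```

View pics/c1.png

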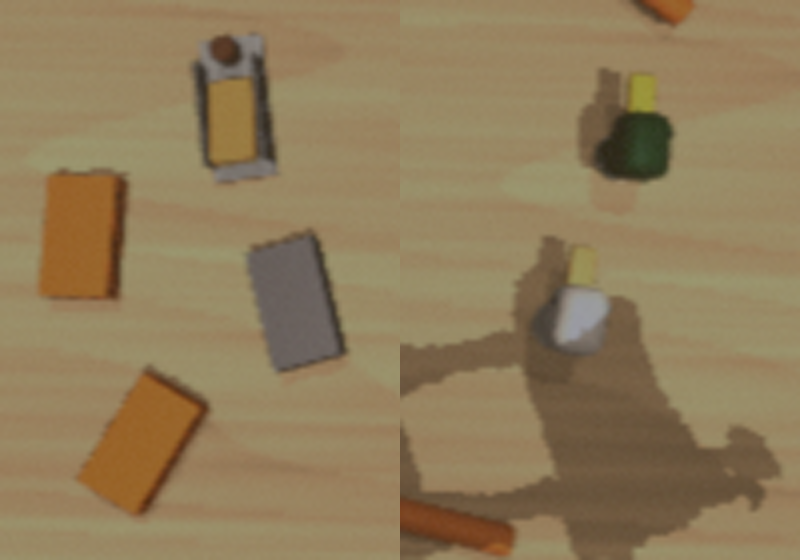

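Crop: the grey block (295,300) sits apart from the two orange look-alikes. The plane's knob is at its +x end, and both bills point about +x. All the sizes match the description. Next I'll run the blocks and the plane.

```bash
cat >> h.py <<'E'
from scipy.spatial.transform import Rotation as Ro
T=lambda:r.read_state()["time_s"]
def q(a): return (Ro.from_euler('z',a)*Ro.from_euler('x',np.pi)).as_quat()
HOV=.23
def pickplace(a,aa,b,ba,zg,zp,open0,width,force=40,rel=.02):
    "pick at a (yaw aa), place at b (yaw ba); zg, zp TCP heights"
    best=None
    for f in (0,np.pi,-np.pi):
        s=[r.solve_ik([*c,z],q(t+f)) for c,t,z in ((a,aa,HOV),(b,ba,HOV),(a,aa,zg),(b,ba,zp))]
        if all(x is not None for x in s):
            m=max(abs(x[5]) for x in s)
            if best is None or m<best[0]: best=(m,f)
    print("flip",best); f=best[1]
    r.reach([*a,HOV],q(aa+f)); command_gripper(open0,force)
    r.move_straight([*a,zg+.05],speed=.3)
    print("down hit",r.move_straight([*a,zg],speed=.08,max_force=12)); command_gripper(0,force)
    s=r.read_state(); print("grip",round(s["grip_width"],4),round(s["grip_force"],1),s["eef_pos"])
    assert abs(s["grip_width"]-width)<.006,"bad grasp"
    r.move_straight([*a,HOV],speed=.3); r.reach([*b,HOV],q(ba+f)); r.hold(.1)
    r.move_straight([*b,zp+.04],speed=.3)
    print("held",round(r.read_state()["grip_width"],4),"place hit",r.move_straight([*b,zp],speed=.06,max_force=10),r.read_state()["eef_pos"])
    r.hold(.2); command_gripper(min(.085,width+rel)); r.move_straight([*b,zp+.06],speed=.15); r.move_straight([*b,HOV],speed=.35)
    print("t",T())
E
python3 - <<'E'
from h import *
f=np.load("top0.npz"); p,d=f["p"].astype(int),f["d"]; W=cloud("top",d)
pad={}
for n,c in dict(w=(.478,.151),c=(.4798,-.1454),m=(.5886,.0129)).items():
    m=(np.hypot(W[...,0]-c[0],W[...,1]-c[1])<.08)&(p[...,2]>p[...,0]+15); P=onplane("top",m,.003)
    e=np.linalg.eigh(np.cov(P[:,:2].T))[1][:,1]; pad[n]=(P[:,:2].mean(0),np.arctan(e[1]/e[0])); print(n,pad[n],np.degrees(pad[n][1]))
print(r.tip_extent)
r.move_straight([.238,-.468,.3],speed=.3)
pickplace((.4307,.3440),np.radians(16.1),*pad["c"],.026,.030,.065,.045)
print(r.tip_extent)
E
```

```text
w (array([0.47793812, 0.15078929]), np.float64(0.10722246273226779)) 6.1433945835577015
c (array([ 0.47954902, -0.14546031]), np.float64(-0.20112146516360419)) -11.523411123361933
m (array([0.58859075, 0.01293685]), np.float64(-0.17534432550660722)) -10.046489813096704
0.025
flip (np.float64(1.817235345803574), 3.141592653589793)
down hit False
grip 0.0441 41.8 [0.43117318 0.34430396 0.02678533]
held 0.0441 place hit True [ 0.47888036 -0.14512315  0.02973568]
t 11.125
0.025
```

```bash
python3 - <<'E'
from h import *
pickplace((.4378,-.0010),np.radians(-17.3),(.4780,.1508),.107,.026,.030,.065,.045)
pickplace((.5605,.3915),np.radians(8.8),(.5886,.0129),-.175,.026,.030,.065,.042)
r.reach([.40,-.33,.3],q(0))
p,d=optics.get_image("top"); np.savez("top1.npz",p=p,d=d); cv2.imwrite("pics/t1.png",cv2.resize(p[120:280,150:480,::-1],(792,384),interpolation=cv2.INTER_CUBIC))
E
```

```text
flip (np.float64(1.5252214521176188), 3.141592653589793)
down hit False
grip 0.0444 41.4 [ 0.4382121  -0.00105865  0.02670674]
held 0.0444 place hit True [0.47724881 0.15070444 0.02973389]
t 18.3333
flip (np.float64(1.5040187860413363), 3.141592653589793)
down hit False
grip 0.0414 43.4 [0.56098415 0.3915561  0.02686912]
held 0.0408 place hit True [0.58776451 0.01301334 0.02983355]
t 26.65
```

View pics/t1.png

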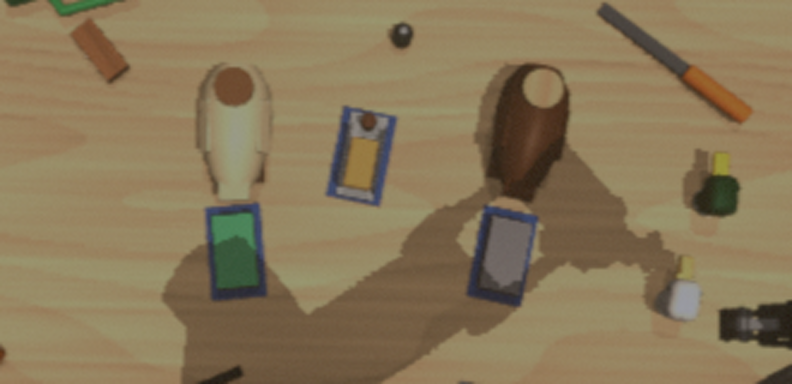

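Picture: the three pieces sit centred on their pads (green at 236,252, plane at 362,155, grey at 504,255), and both heads are undisturbed. Next are the heads, green first.

```bash
python3 - <<'E'
import h; from h import *
h.HOV=.30
pickplace((.545,-.3722),np.radians(-11.3),(.6456,.1522),np.radians(2),.046,.135,.06,.034,35)
pickplace((.4315,-.3298),np.radians(-10.8),(.651,-.1738),np.radians(-9.5),.046,.135,.06,.034,35)
r.reach([.40,-.36,.3],q(0))
for n in("top","scene"):
    p,d=optics.get_image(n); np.savez(n+"2.npz",p=p,d=d)
    x,y,w,hh=(150,120,330,160) if n=="top" else (180,160,220,180)
    cv2.imwrite(f"pics/{n}2.png",cv2.resize(p[y:y+hh,x:x+w,::-1],None,fx=(2.4 if n=="top" else 3.3),fy=(2.4 if n=="top" else 3.3),interpolation=cv2.INTER_CUBIC))
p,d=np.load("top2.npz").values(); W=cloud("top",d)
for n,c in dict(w=(.6456,.1522),c=(.651,-.1738)).items():
    dd=np.hypot(W[...,0]-c[0],W[...,1]-c[1])<.06; P=W[dd&(W[...,2]>.116)]; Q=W[dd&(W[...,2]>.135)]; cc,s,a=rect(P)
    print(n,cc,s,np.degrees(a),"axis",cc-.0145*np.array([np.cos(a),np.sin(a)]),"top",Q.mean(0),P[:,2].max())
E
```

```text
flip (np.float64(1.6519738019326935), 0)
down hit False
grip 0.0334 38.1 [ 0.54532928 -0.37242026  0.0466998 ]
held 0.0331 place hit True [0.64488268 0.15201833 0.13466643]
t 37.25
flip (np.float64(1.3620823995661002), 0)
down hit False
grip 0.0337 37.1 [ 0.43176463 -0.33005697  0.04658786]
held 0.0338 place hit True [ 0.65030659 -0.17358531  0.13460894]
t 46.2583
w [0.65833569 0.15349838] (68.93132781982422, 34.110172271728516) 2.416417360305786 axis [0.64384859 0.15288703] top [0.64443873 0.1515585  0.14525795] 0.15215564364874407
c [ 0.66369525 -0.17414307] (71.28853607177734, 34.901058197021484) -6.482086181640621 axis [ 0.64928795 -0.17250612] top [ 0.64875464 -0.1709844   0.14504847] 0.15250092499331233
```

View pics/top2.png

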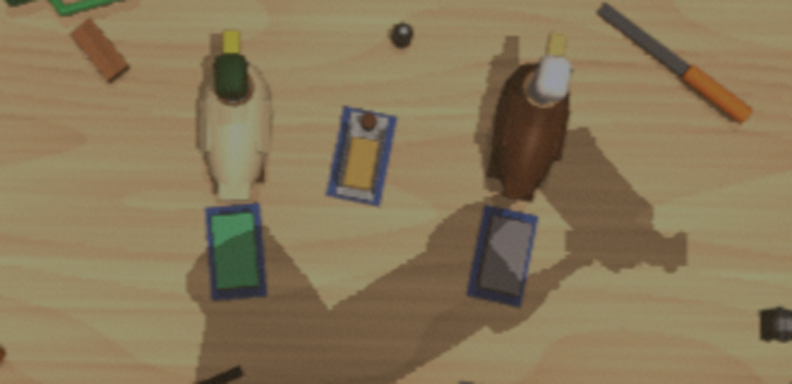

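View pics/scene2.png

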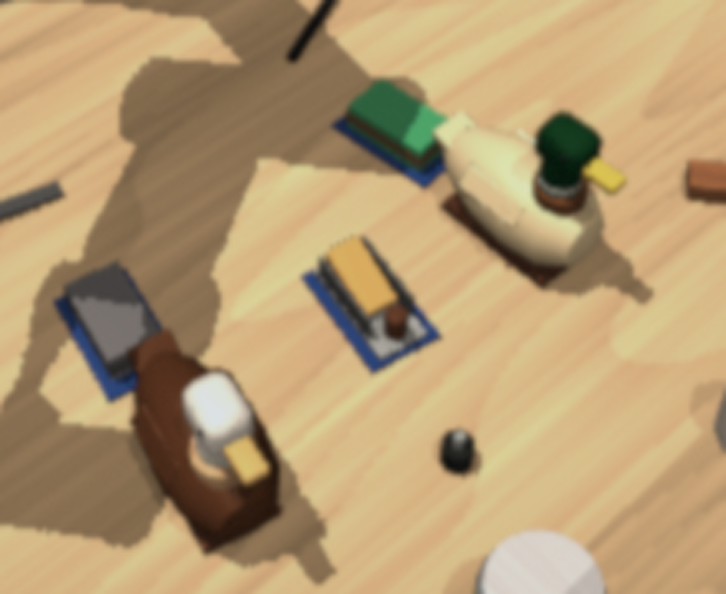

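Both heads stand upright with bills forward: green at (232,75) and white at (553,78) in the top view. They measure within about 2 mm of their seats, and everything on the pads is in place, so I'm handing in.

```bash
python3 -c "
from workcell import r
r.hold(.3); print(r.finish_job())"
```

```text
the job is handed in; nothing more can be done
None
```

I handed the job in after about 47 s of robot time: in the last pictures both heads stood upright on their birds, within about 2 mm of the seat centres and bills forward, and both blocks and the plane lay centred on their pads; no verdict came back.

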